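# Refit the vent cover on the induction hob

### The job

The hob's vent cover has been washed and lies on the worktop: put it back over the open vent. Tilt it to hook its front lip under the front edge of the opening, then pivot its rear end down until it snaps under the catch and lies flat. Leave the grill press where it is, and let go of the cover at the end.

Things in the scene. Friction and masses are not known exactly. Their poses are not given: they have to be found in the camera images.
- vent_cover: Loose slotted steel cover lying level on the worktop; unlike the press it has a lip at one end. Origin: middle of the lip's front edge, underside; x to the rear end, y across, z up. mm: lip x 0-22, 46 wide, z 0-5; riser x 18-22, 46 wide, z 5-14; plate x 18-138, 100 wide, z 14-19; foot below x 96-102, 40 wide, z 0-14; grip rib x 67-113, y -7 to 7, z 19-39, grasp across y. About 230 g
- vent (a point): Middle of the front edge of the open vent in the fixed black hob, on its top (45 mm above worktop); x rearwards, away from the robot within 0.2 rad, y across, z up. Opening x 0-100 mm, 72 wide, 37 deep; top 5 thick, hollow below the front edge to x -28. Cover home: riser at the front edge, plate flat on the hob's top overlapping the opening's sides and rear, so cover origin near x -18, z -14
- catch (a joint): Sprung catch behind the vent: metres pushed rearwards (vent +x), 0 closed, 0.015 most; spring 2 N plus 0.12 N/mm. In the vent's frame its nose, 60 mm wide, is at x 116, 8 mm above the hob; its face slopes up and back from there at 55 degrees to z 23. Housing behind: x 139-155, 26 high. The plate's rear edge (x 120) pressed down on the face snaps under the nose: 4-12 N at the rib
- grill_press: Bystander to be left alone: loose flat steel plate 120 (x) by 100 (y) by 8 mm, 600 g, no slots or lip, with a similar rib in its middle (45 by 14 mm, top at z 30). Origin: middle of its front edge, underside; x to its rear edge, z up. It and the cover lie in two places on the worktop left of the hob, either one in either place

How it is judged:
By the outcome, as a careful person would: the job done as asked, in the order asked, and still so for the second after the job is handed in, with the robot touching nothing.
It also fails if it takes over 35 s, if anything falls off the work surface, if the arm or the gripper's body presses on something with over 40 N, if the wrist force passes 120 N, or if a joint passes its speed limit or range.

### The arm

A 7-joint arm with a two-finger parallel gripper is mounted at the origin on the work surface. World frame = base frame: x ahead of the robot, y to its left, z up, the work surface at z = 0. Lengths are in m, angles in rad, forces in N, time in s.
With the tool pointing down it reaches from about 0.4 to 0.85 m from the base axis. Payload 10.4 kg.
Tool frame: the origin (TCP) lies on the centre line of the jaws, within the pads' length; the fingertips stand 22 mm ahead of it and the grasp point (between the pads) lies 3 mm ahead of it; z points along the fingers, y is the line along which they close (so a half turn about z gives the same grasp; the last joint's range is limited). The gripper opens to 87 mm and grips with 3 to 60 N. Pads are 19 mm wide; open, the fingers measure 117 mm over their backs; the gripper's body (75 mm by 190 mm) begins 51 mm behind the grasp point.
Start: joints at [-1.297, 0.332, -0.065, 1.46, 0.022, 1.35, -0.088], TCP at [0.183, 0.598, 0.245] pointing down, gripper open.
Joint ranges: [-2.6, 2.6], [-0.5, 2.12], [-1.47, 1.34], [0.16, 2.42], [-1.27, 4.41], [0.06, 2.06], [-2.6, 2.6]. Speed limits (rad/s): [2.22, 2.22, 2.79, 2.79, 3.14, 3.14, 3.14].

### API

Orientations are given as a unit quaternion [x, y, z, w].
In Python, from bench import r gives the robot as it stands.
- The arm moves only by the tool jog_arm, called after "Emit:" by a JSON object that holds its "api" and its "payload", one argument or row to a line. Schema: {"type":"object","properties":{"increments":{"type":"object","properties":{"dx":{"type":"array","items":{"type":"number"},"minItems":1,"maxItems":12},"dy":{"type":"array","items":{"type":"number"},"minItems":1,"maxItems":12},"dz":{"type":"array","items":{"type":"number"},"minItems":1,"maxItems":12},"yaw":{"type":"array","items":{"type":"number"},"minItems":1,"maxItems":12},"aperture":{"type":"array","items":{"type":"number"},"minItems":1,"maxItems":12}},"additionalProperties":false,"required":["dx","dy","dz","yaw","aperture"]},"grip_n":{"type":"number"},"only":{"type":"string"},"quiet":{"type":"boolean"},"lines":{"type":"string"}},"required":["increments"],"additionalProperties":false}. increments is an object with one list for each field, all of the same length, 1 to 12, a row being the entries at one place: dx, dy, dz (the shift in m), yaw (a turn about the tool's z in rad), aperture (the finger opening in m); each row is the pose to reach, as a shift and turn from the pose commanded when the call began, along the tool's axes at that moment; what a row does not reach only later rows make up. A row lasts 1/10 s, in which the tool goes at most 0.05 m and 0.15 rad, less where a joint would pass 70% of its speed; a pose out of reach is approached as far as the arm can. The fingers move at their own pace and stop on an object; grip_n is the grip in N (left out, the last holds). Time passes only in rows, so rows that do not move let the fingers close. The tool returns the time, the measured TCP pose, the force, the opening and the grip force at its end. only (a regular expression) keeps the lines of the reply that match it, lines (a string "A,B") keeps lines A to B, and quiet returns only ok. Input that does not fit is refused with a message, and nothing moves.
- r.read_state(): the state, without advancing time (a new reading comes with each control period).
- r.camera(name): name is "scene" or "top" or "wrist"; returns a dict with "img" (480x640x3 uint8, red, green, blue), "fx", "fy", "cx", "cy" (pixels), "pose" (4x4, takes a point from camera to world coordinates). Camera axes: x right, y down, z forward; pixel columns grow to the right and rows downward; lengths in m; the calibration is good to about 2 mm. A picture is of the moment at which its call begins. There is no depth.
- r.close_job(): hands the job in; it is judged then, once.
The state is a dict: "time": time; "joint_positions": joint angles; "joint_vel": joint speeds; "joint_torque": joint torques, N m; "ee_pos": TCP position; "eef_rot": TCP orientation; "ft_force": force on the tool from outside, world axes, zero at the start; "torque": the same for the moment, N m; "width": finger opening in m; "grip_force": force on a finger pad.
Only numpy, scipy, OpenCV 4.12 (cv2) and the standard library are available. Lean on these libraries where they do the work, as an engineer would, in place of code of your own. Each camera call takes 0.05 s, during which the arm holds its last target. There are 200 camera calls.

## Working session

There is one attempt and no reset: what is moved stays moved. The work goes in short steps, Python scripts to look and compute and a tool call to move; the robot and the scene stay as the last step left them, time stands still between calls to the robot, and variables do not carry over. Pictures are saved under pics/ and viewed, at most 10 in all, crops included, and the job is handed in when it is done.

```bash
ls; mkdir -p pics; python3 - <<'E'
from bench import r
import cv2,numpy as np
for n in ["top","scene"]:
    c=r.camera(n); cv2.imwrite(f"pics/{n}0.png",c["img"][:,:,::-1]); print(n,c["fx"],c["cx"],c["cy"],np.round(c["pose"],4).tolist())
s=r.read_state();print(s)
E
```

```text
bench.py
pics
top 461.0242346308619 320.7004272955206 234.17555435497314 [[-0.0113, -0.9925, 0.1217, 0.3785], [-0.9993, 0.0155, 0.0336, 0.1205], [-0.0353, -0.1212, -0.992, 0.7172], [0.0, 0.0, 0.0, 1.0]]
scene 554.6091722039987 323.0952200592656 242.57144315880922 [[-0.2201, 0.832, -0.5093, 0.8977], [0.9755, 0.186, -0.1176, 0.2098], [-0.0031, -0.5227, -0.8525, 0.7994], [0.0, 0.0, 0.0, 1.0]]
{'time': 0.1, 'joint_positions': array([-1.29658561,  0.33281814, -0.06468147,  1.46085475,  0.02159193,
        1.34991147, -0.08846621]), 'joint_vel': array([ 0.0002915 , -0.00060727, -0.00138394, -0.00096558,  0.00108629,
        0.00072806, -0.00069662]), 'joint_torque': array([ 1.51420030e-03, -6.24535775e+01,  2.47191824e-02, -3.90731370e+01,
       -6.14559115e-02,  3.63139878e-02,  6.09622953e-05]), 'ee_pos': array([0.18271128, 0.59736004, 0.24382876]), 'eef_rot': array([ 1.47844530e-01,  9.89010402e-01, -6.44855954e-04, -6.75780184e-05]), 'ft_force': array([ 0.52992389, -0.21707167,  0.01005217]), 'torque': array([-0.00622875,  0.012982  ,  0.01805216]), 'grip_force': 0.0, 'width': 0.08685154810875922}
```
View pics/top0.png

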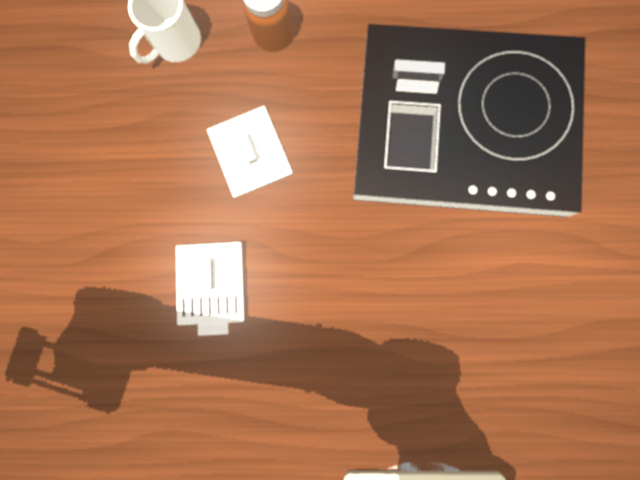

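View pics/scene0.png

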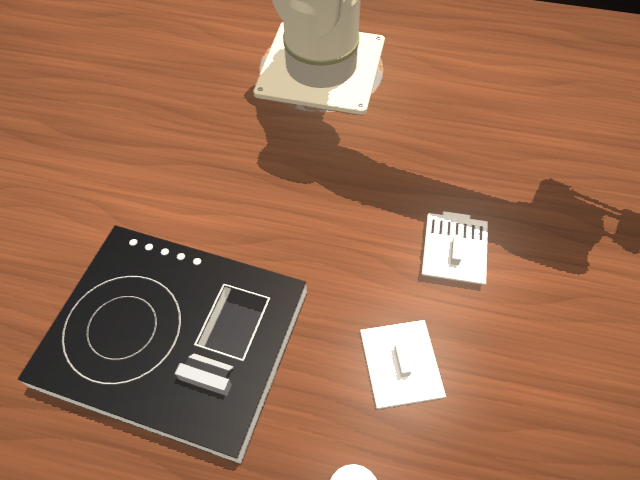

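The top view shows the cover at px (177–245, 242–335), with its slots and its lip at (212, 330) facing the robot. The press is at (250,150), the vent outline at (386–440, 101–172), and the catch at (418,75). The scene view agrees.

```bash
cat > h.py <<'E'
import cv2,numpy as np
def ray(c,uv,z):
    uv=np.atleast_2d(uv).astype(float);P=np.array(c["pose"])
    d=np.c_[(uv[:,0]-c["cx"])/c["fx"],(uv[:,1]-c["cy"])/c["fy"],np.ones(len(uv))]@P[:3,:3].T
    return P[:3,3]+d*((z-P[2,3])/d[:,2])[:,None]
def largest(m):
    cs,_=cv2.findContours(m,cv2.RETR_EXTERNAL,cv2.CHAIN_APPROX_NONE);return max(cs,key=cv2.contourArea)
def masked(m,roi):
    o=np.zeros_like(m);x0,y0,x1,y1=roi;o[y0:y1,x0:x1]=m[y0:y1,x0:x1];return o
E
cat > m.py <<'E'
from bench import r
from h import *
def rect(n,X):
    X=X[:,:2]*1000;(c,s,a)=cv2.minAreaRect(X.astype(np.float32));print(n,"rect c",np.round(c,1),"size",np.round(s,1),"ang",round(a,2));return
R={"top":((165,230,260,345),(375,92,450,180)),"scene":((410,205,500,295),(185,278,280,365))}
vis=[]
for n in R:
    c=r.camera(n);I=np.ascontiguousarray(c["img"]);hsv=cv2.cvtColor(I,cv2.COLOR_RGB2HSV)
    m=((hsv[...,1]<90)&(hsv[...,2]>60)).astype(np.uint8)*255
    mc=masked(m,R[n][0]);mc=cv2.morphologyEx(mc,cv2.MORPH_CLOSE,np.ones((5,5)))
    k=largest(mc);ap=cv2.approxPolyDP(k,3,True)[:,0]
    print(n,"cover poly",[(p.tolist(),np.round(q[:2]*1000,1).tolist()) for p,q in zip(ap,ray(c,ap,.019))])
    op=cv2.morphologyEx(mc,cv2.MORPH_OPEN,np.ones((41,41)))   # plate only
    rect(n+" plate",ray(c,largest(op)[:,0],.019))
    w=(hsv[...,2]>130).astype(np.uint8)*255;w=masked(w,R[n][1])
    k2=largest(w);rect(n+" vent outer",ray(c,k2[:,0],.045))
    cs,h=cv2.findContours(w,cv2.RETR_CCOMP,cv2.CHAIN_APPROX_NONE)
    hs=[x for x,hh in zip(cs,h[0]) if hh[3]>=0]
    if hs:
        k3=max(hs,key=cv2.contourArea);rect(n+" vent inner",ray(c,k3[:,0],.045));cv2.drawContours(I,[k3],-1,(0,255,0),1)
    cv2.drawContours(I,[k],-1,(255,0,0),1);cv2.drawContours(I,[largest(op)],-1,(255,0,255),1);
    for b in R[n]:
        x0,y0,x1,y1=b;vis.append(cv2.resize(I[y0:y1,x0:x1],(390,290),interpolation=0))
cv2.imwrite("pics/m1.png",np.vstack([np.hstack(vis[:2]),np.hstack(vis[2:])])[:,:,::-1])
E
python3 m.py
```

```text
top cover poly [([244, 242], [453.9, 261.9]), ([175, 246], [449.3, 368.7]), ([177, 325], [329.6, 362.4]), ([195, 325], [329.4, 335.0]), ([198, 336], [313.1, 330.1]), ([227, 335], [314.2, 286.2]), ([230, 324], [330.4, 281.9]), ([244, 322], [333.2, 260.8])]
top plate rect c [391.2 314. ] size [125.  108.4] ang 0.5
top vent outer rect c [607.5   4.5] size [ 79.9 108.2] ang 84.2
top vent inner rect c [600.8   8. ] size [65.4 84.2] ang 84.26
scene cover poly [([428, 213], [334.8, 263.7]), ([421, 274], [454.8, 267.4]), ([452, 280], [454.8, 316.7]), ([453, 284], [461.5, 318.9]), ([485, 284], [450.5, 368.1]), ([487, 221], [329.4, 362.9]), ([447, 211], [323.6, 294.8])]
scene plate rect c [389.3 315. ] size [131.6 100.6] ang 3.99
scene vent outer rect c [606.8   5.4] size [ 78.1 105.2] ang 84.29
scene vent inner rect c [606.6   5.5] size [ 72.6 101.8] ang 84.39
```

View pics/m1.png

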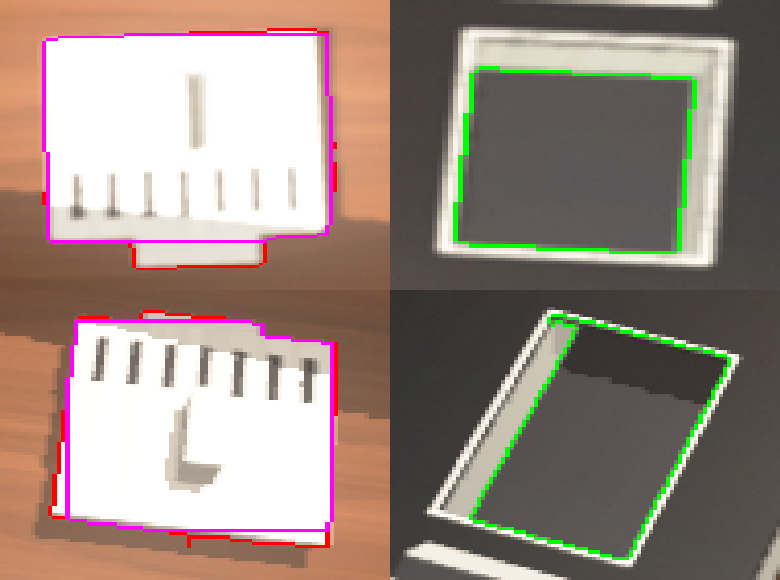

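```bash
cat > go.py <<'E'
import sys,numpy as np
from scipy.spatial.transform import Rotation as Ro
from bench import r
# usage: go.py x y z(mm) yaw_of_tool_y(deg): delta in tool axes
x,y,z,yaw=map(float,sys.argv[1:5]);s=r.read_state()
R=Ro.from_quat(s["eef_rot"]);M=R.as_matrix();p=np.array(s["ee_pos"])
d=M.T@(np.array([x,y,z])/1000-p);cur=np.degrees(np.arctan2(M[1,1],M[0,1]))
t=(yaw-cur+90)%180-90
print("d",np.round(d,4),"turn",round(-np.radians(t),4),"t",round(s["time"],2),"p",np.round(p*1000,1),"yaw",round(cur,2),"z",np.round(M[:,2],3),"F",np.round(s["ft_force"],1),"w",round(s["width"],4),"g",round(s["grip_force"],1))
E
python3 go.py 408.2 315 130 92.2
```

```text
d [-0.2982 -0.2041  0.1142] turn -0.3351 t 0.2 p [182.7 597.5 244.1] yaw 73.0 z [-0.    -0.001 -1.   ] F [ 1.1  0.1 -0.2] w 0.0869 g 0.0
```

Emit:
{"api": "jog_arm", "payload": {
  "increments": {"dx":[-0.03,-0.07,-0.11,-0.15,-0.19,-0.23,-0.265,-0.285,-0.298,-0.298,-0.298],"dy":[-0.02,-0.05,-0.075,-0.1,-0.13,-0.155,-0.18,-0.195,-0.204,-0.204,-0.204],"dz":[0.01,0.03,0.04,0.055,0.07,0.085,0.1,0.11,0.114,0.114,0.114],"yaw":[-0.03,-0.08,-0.12,-0.17,-0.21,-0.25,-0.29,-0.32,-0.335,-0.335,-0.335],"aperture":[0.086,0.086,0.086,0.086,0.086,0.086,0.086,0.086,0.086,0.086,0.086]}
}}

```text
time: 1.3
ee_pos: [0.4078, 0.316, 0.1307]
eef_rot: [-0.019, 1.0, 0.0, -0.0]
ft_force: [-0.0, -0.8, 0.6]
width: 0.0858
grip_force: 0.0
```

```bash
python3 - <<'E'
from bench import r
import cv2,numpy as np
c=r.camera("wrist");cv2.imwrite("pics/w1.png",c["img"][:,:,::-1])
c2=np.array(c["pose"]);p=np.linalg.inv(c2)
for P in [[.4082,.315,.039],[.3806,.3139,.039],[.4265,.3157,.039]]:
    q=p@np.array(P+[1]);print(np.round([c["fx"]*q[0]/q[2]+c["cx"],c["fy"]*q[1]/q[2]+c["cy"]],0))
E
python3 go.py 408.2 315 45 92.2
```

```text
[319. 251.]
[319. 209.]
[319. 277.]
d [-0.0007 -0.0017  0.0858] turn 0.0005 t 1.35 p [407.5 316.6 130.8] yaw 92.23 z [-0.     0.001 -1.   ] F [-0.3  1.2 -0.3] w 0.0862 g 0.0
```

View pics/w1.png

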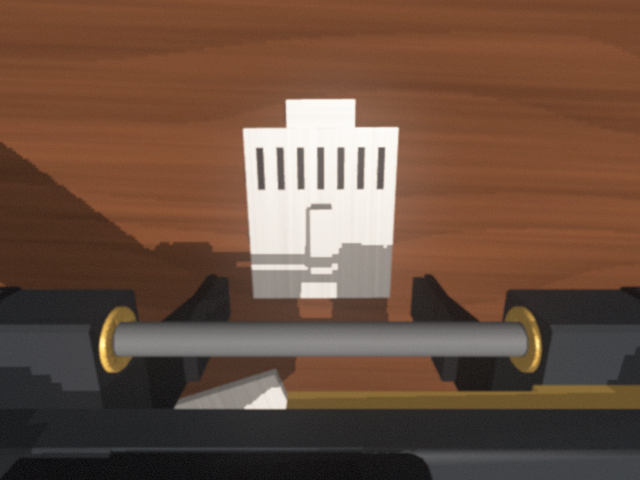

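The wrist view shows the rib at px (319, 206–274), within a few pixels of the predicted position, and the fingers are square to it. I'll descend and close lightly.

Emit:
{"api": "jog_arm", "payload": {
  "increments": {"dx":[0,0,-0.001,-0.001,-0.001,-0.001,-0.001,-0.001,-0.001],"dy":[-0.001,-0.001,-0.001,-0.001,-0.001,-0.001,-0.001,-0.001,-0.001],"dz":[0.03,0.06,0.075,0.0855,0.0855,0.0855,0.0855,0.0855,0.0855],"yaw":[0,0,0,0,0,0,0,0,0],"aperture":[0.05,0.04,0.035,0.03,0.03,0.005,0.005,0.005,0.005]},
  "grip_n": 5
}}

```text
time: 2.25
ee_pos: [0.4094, 0.3148, 0.0456]
eef_rot: [-0.019, 1.0, 0.0, 0.0]
ft_force: [0.0, 0.5, 0.2]
width: 0.022
grip_force: 0.0
```

```bash
python3 go.py 408.2 315 45 92.2
```

```text
d [0.0012 0.0002 0.0006] turn -0.0003 t 2.25 p [409.4 314.8  45.6] yaw 92.19 z [ 0.001  0.001 -1.   ] F [0.  0.5 0.2] w 0.022 g 0.0
```

Emit:
{"api": "jog_arm", "payload": {
  "increments": {"dx":[0,0,0,0],"dy":[0,0,0,0],"dz":[0,0,0,0],"yaw":[0,0,0,0],"aperture":[0.005,0.005,0.005,0.005]},
  "grip_n": 5
}}

```text
time: 2.65
ee_pos: [0.4093, 0.3148, 0.0454]
eef_rot: [-0.019, 1.0, 0.0, 0.0]
ft_force: [-1.8, 0.3, 5.5]
width: 0.0137
grip_force: 5.0
```

Emit:
{"api": "jog_arm", "payload": {
  "increments": {"dx":[0.0015,0.0035,0.0055,0.008,0.0105,0.0134,0.0134,0.0134],"dy":[0,0,0,0,0,0,0,0],"dz":[-0.004,-0.0094,-0.014,-0.0185,-0.023,-0.027,-0.027,-0.027],"yaw":[0,0,0,0,0,0,0,0],"aperture":[0.005,0.005,0.005,0.005,0.005,0.005,0.005,0.005]},
  "grip_n": 5
}}

```text
time: 3.45
ee_pos: [0.3957, 0.3141, 0.0721]
eef_rot: [-0.019, 1.0, 0.0, 0.0]
ft_force: [-0.4, -0.0, -2.7]
width: 0.0138
grip_force: 5.0
```

```bash
python3 - <<'E'
from bench import r
import cv2
a=r.camera("scene")["img"][160:340,380:560];b=r.camera("wrist")["img"]
cv2.imwrite("pics/l1.png",cv2.hconcat([cv2.resize(a,(400,400)),cv2.resize(b,(400,400))])[:,:,::-1])
E
```

```text
(no output)
```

View pics/l1.png

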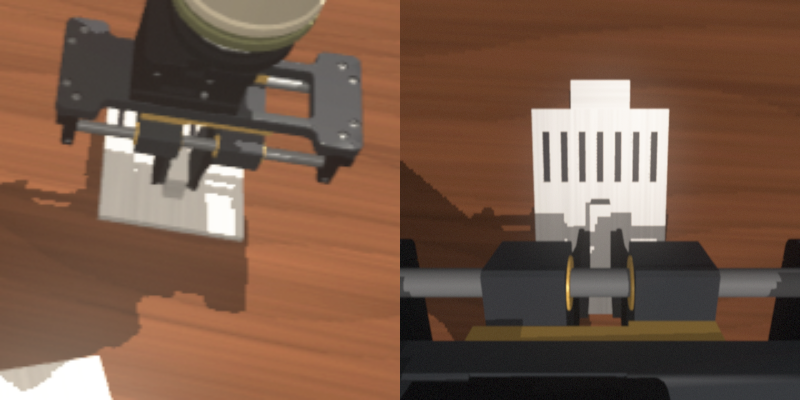

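Emit:
{"api": "jog_arm", "payload": {
  "increments": {"dx":[0,0,0,0,0,0],"dy":[0,0,0,0,0,0],"dz":[0,0,-0.03,-0.06,-0.07,-0.07],"yaw":[0,0,0,0,0,0],"aperture":[0.005,0.005,0.005,0.005,0.005,0.005]},
  "grip_n": 40
}}

```text
time: 4.15
ee_pos: [0.3964, 0.3146, 0.1431]
eef_rot: [-0.019, 1.0, 0.001, 0.001]
ft_force: [0.4, -0.4, -3.5]
width: 0.0136
grip_force: 40.0
```

```bash
cat > w.py <<'E'
from bench import r
from h import *
from scipy.spatial.transform import Rotation as Ro
import sys
s=r.read_state();c=r.camera("wrist");I=np.ascontiguousarray(c["img"])
hsv=cv2.cvtColor(I,cv2.COLOR_RGB2HSV);m=((hsv[...,1]<70)&(hsv[...,2]>110)).astype(np.uint8)*255
m=masked(m,(120,20,520,330));m=cv2.morphologyEx(m,cv2.MORPH_CLOSE,np.ones((9,9)))
k=largest(m);ap=cv2.approxPolyDP(k,4,True)[:,0];print(ap.tolist())
for p in ap: cv2.circle(I,tuple(map(int,p)),3,(255,0,0),1)
cv2.imwrite(sys.argv[1],I[:,:,::-1])
T=np.eye(4);T[:3,:3]=Ro.from_quat(s["eef_rot"]).as_matrix();T[:3,3]=s["ee_pos"]
E=np.linalg.inv(T)@c["pose"];print("cam in tool",np.round(E,4).tolist(),c["fx"],c["cx"],c["cy"])
E
python3 w.py pics/w2.png; python3 go.py 408.2 315 45 92.2
```

```text
[[210, 131], [218, 288], [274, 288], [277, 299], [286, 275], [303, 276], [305, 319], [334, 320], [337, 276], [354, 275], [363, 299], [365, 289], [423, 287], [429, 130], [369, 130], [366, 95], [274, 95], [271, 130]]
cam in tool [[0.0003, -0.9596, -0.2815, 0.0778], [1.0, 0.0006, -0.001, -0.0002], [0.0011, -0.2815, 0.9596, -0.1396], [0.0, 0.0, 0.0, 1.0]] 375.5922803853111 320.0599933093143 235.26431546068514
d [-0.0124  0.0004  0.0967] turn -0.0001 t 4.2 p [395.8 314.  141.7] yaw 92.19 z [ 0.  0. -1.] F [ 0.2 -0.7 -3.1] w 0.0139 g 40.0
```

View pics/w2.png

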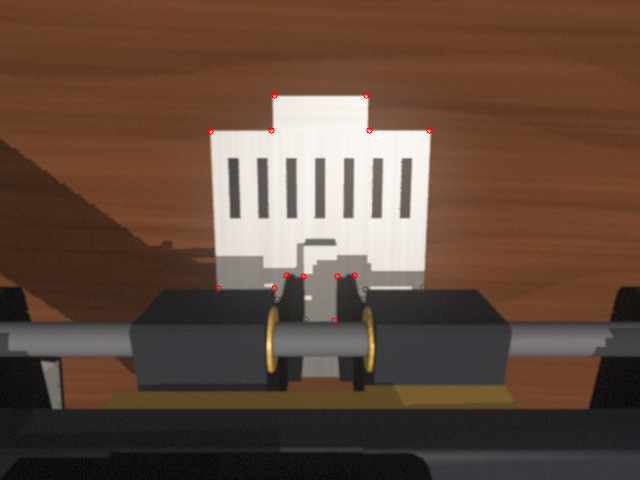

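```bash
cat > pnp.py <<'E'
import cv2,numpy as np
from scipy.optimize import least_squares
f,cx,cy=375.59,320.06,235.26
E=np.array([[0.0003,-0.9596,-0.2815,0.0778],[1,0.0006,-0.001,-0.0002],[0.0011,-0.2815,0.9596,-0.1396],[0,0,0,1]])
# cover axes in tool frame: xc -> (-c, 0, -s) (rear up), yc -> (0,1,0), zc -> (s... up=-z)
O=np.array([[0,-23,5],[0,23,5],[18,-50,19],[18,50,19],[67,-7,39],[67,7,39]],float)/1e3
U=np.array([[274,95],[367,95],[210.5,130.5],[429.5,130.5],[304.5,239.5],[336.5,239.5]],float)
Ei=np.linalg.inv(E)
def proj(v):
    x,y,z,t=v;c,s=np.cos(t),np.sin(t)
    P=np.c_[x-O[:,0]*c+O[:,2]*s, y+O[:,1], z-O[:,0]*s-O[:,2]*c]
    q=P@Ei[:3,:3].T+Ei[:3,3];return np.c_[f*q[:,0]/q[:,2]+cx,f*q[:,1]/q[:,2]+cy]
for idx in ([0,1,2,3,4,5],[0,1,2,3]):
    g=least_squares(lambda v:(proj(v)-U)[idx].ravel(),[.09,0,.05,.2])
    x,y,z,t=g.x;print("origin in tool mm",np.round(g.x[:3]*1e3,1),"tilt deg",np.degrees(t),"res",np.round(g.fun,1))
    c,s=np.cos(t),np.sin(t)
    print("corner(18,5) fwd,up of TCP mm",np.round([-(x*1e3-18*c+5*s),-(z*1e3-18*s-5*c)],1))
E
python3 pnp.py
```

```text
origin in tool mm [90.9 -0.3 61.8] tilt deg 9.003807958707313 res [-0.4  0.6  0.2  0.7  1.3 -1.6 -0.6 -1.5 -0.7  0.9  0.2  0.9]
corner(18,5) fwd,up of TCP mm [-73.9 -54.1]
origin in tool mm [91.2 -0.3 59.8] tilt deg 6.425177864980256 res [-1.   0.1  0.5  0.1  0.5 -0.1 -0.1 -0.1]
corner(18,5) fwd,up of TCP mm [-73.9 -52.8]
```

```bash
python3 - <<'E'
from bench import r
from h import *
c=r.camera("top");g=cv2.cvtColor(c["img"],cv2.COLOR_RGB2GRAY).astype(int)
for u in (380,400,420,440):
    col=g[180:225,u];v=180+np.argmax(np.diff(col));print(u,v,np.round(ray(c,[[u,v+.5]],.045)[0]*1e3,1),col[8:35].tolist())
E
```

```text
380 196 [515.7  54.9  45. ] [73, 71, 71, 73, 71, 71, 71, 83, 124, 170, 195, 200, 189, 162, 128, 119, 120, 121, 123, 124, 125, 124, 125, 123, 123, 124, 127]
400 197 [513.6  25.6  45. ] [70, 70, 69, 70, 72, 73, 71, 72, 74, 96, 144, 184, 197, 195, 178, 150, 127, 121, 123, 125, 126, 125, 125, 125, 125, 125, 127]
420 199 [510.1  -3.6  45. ] [69, 69, 70, 70, 70, 70, 70, 71, 70, 70, 81, 120, 166, 192, 200, 195, 171, 135, 121, 124, 125, 124, 125, 125, 125, 126, 129]
440 200 [508.1 -32.7  45. ] [67, 67, 68, 68, 69, 69, 69, 69, 69, 70, 69, 71, 94, 143, 187, 198, 195, 176, 144, 123, 123, 126, 126, 126, 126, 129, 131]
```

```bash
python3 go.py 484.8 17.1 125 84.4
```

```text
d [-0.0781 -0.2998  0.016 ] turn 0.136 t 4.25 p [395.3 313.7 140.9] yaw 92.19 z [-0.001 -0.001 -1.   ] F [ 0.1 -1.  -2.9] w 0.0134 g 40.0
```

Emit:
{"api": "jog_arm", "payload": {
  "increments": {"dx":[-0.005,-0.015,-0.027,-0.039,-0.051,-0.062,-0.071,-0.077,-0.078,-0.078,-0.078],"dy":[-0.02,-0.06,-0.105,-0.15,-0.195,-0.24,-0.275,-0.295,-0.3,-0.3,-0.3],"dz":[0,0,0,0.005,0.01,0.016,0.016,0.016,0.016,0.016,0.016],"yaw":[0,0.02,0.05,0.07,0.1,0.12,0.136,0.136,0.136,0.136,0.136],"aperture":[0.005,0.005,0.005,0.005,0.005,0.005,0.005,0.005,0.005,0.005,0.005]},
  "grip_n": 40
}}

```text
time: 5.35
ee_pos: [0.4845, 0.0184, 0.1253]
eef_rot: [0.048, 0.999, 0.0, -0.001]
ft_force: [-0.3, -0.4, -2.4]
width: 0.0132
grip_force: 40.0
```

```bash
python3 - <<'E'
from bench import r
import numpy as np
p=[];q=[]
for i in range(6): r.camera("top") ; s=r.read_state();p.append(s["ee_pos"]);q.append(s["ft_force"])
print(np.round(np.mean(p,0)*1e3,2),np.round(np.std(p,0)*1e3,2),np.round(np.mean(q,0),2))
E
python3 go.py 484.8 17.1 75 84.4
```

```text
[484.85  18.26 125.81] [0.15 0.28 0.18] [ 0.32  0.15 -2.58]
d [ 0.0002 -0.0008  0.051 ] turn 0.001 t 5.65 p [485.1  17.8 126. ] yaw 84.46 z [ 0.  0. -1.] F [ 0.1 -0.4 -2.7] w 0.0136 g 40.0
```

Now I'll lower so the plate's rear meets the hob's front edge, first to just above contact, then with a light grip.

Emit:
{"api": "jog_arm", "payload": {
  "increments": {"dx":[0,0,0,0],"dy":[-0.001,-0.001,-0.001,-0.001],"dz":[0.03,0.045,0.048,0.048],"yaw":[0,0,0,0],"aperture":[0.005,0.005,0.005,0.005]},
  "grip_n": 6
}}

```text
time: 6.05
ee_pos: [0.4849, 0.0163, 0.078]
eef_rot: [0.049, 0.999, -0.0, -0.0]
ft_force: [-0.1, 0.1, -3.0]
width: 0.0141
grip_force: 6.0
```

Emit:
{"api": "jog_arm", "payload": {
  "increments": {"dx":[0,0,0],"dy":[0,0,0],"dz":[0.0015,0.003,0.003],"yaw":[0,0,0],"aperture":[0.005,0.005,0.005]},
  "grip_n": 6
}}

```text
time: 6.35
ee_pos: [0.4853, 0.0163, 0.0754]
eef_rot: [0.049, 0.999, 0.0, 0.0]
ft_force: [0.9, -0.3, -2.9]
width: 0.0141
grip_force: 6.0
```

Emit:
{"api": "jog_arm", "payload": {
  "increments": {"dx":[0,0,0],"dy":[0,0,0],"dz":[0.0015,0.003,0.003],"yaw":[0,0,0],"aperture":[0.005,0.005,0.005]},
  "grip_n": 6
}}

```text
time: 6.65
ee_pos: [0.4849, 0.0162, 0.0719]
eef_rot: [0.049, 0.999, 0.0, -0.0]
ft_force: [0.5, -0.5, -2.6]
width: 0.0139
grip_force: 6.0
```

```bash
python3 w.py pics/w3.png
```

```text
[[274, 103], [272, 134], [214, 134], [218, 287], [273, 288], [276, 300], [286, 275], [302, 276], [305, 320], [335, 320], [337, 276], [354, 274], [364, 299], [367, 288], [421, 288], [427, 135], [367, 133], [366, 103]]
cam in tool [[0.0002, -0.9595, -0.2817, 0.0777], [1.0, 0.0006, -0.0011, -0.0002], [0.0012, -0.2817, 0.9595, -0.1396], [0.0, 0.0, 0.0, 1.0]] 375.5922803853111 320.0599933093143 235.26431546068514
```

```bash
sed -i 's/^U=.*/import sys;a=list(map(float,sys.argv[1:]));U=np.array([[a[0],a[2]],[a[1],a[2]],[a[3],a[5]],[a[4],a[5]],[304.5,a[6]],[336.5,a[6]]])/' pnp.py; python3 pnp.py 274 366.5 103 213.5 427.5 134 239.5
python3 - <<'E'
import cv2
g=cv2.imread('pics/w2.png',0);h=cv2.imread('pics/w3.png',0)
print(g[225:260,320].tolist());print(h[225:260,320].tolist())
E
```

```text
origin in tool mm [87.1 -0.2 65.5] tilt deg 13.806881842070261 res [ 0.8  0.3 -0.4  0.4  0.3 -0.9 -0.3 -0.8 -0.8  0.5  0.5  0.5]
corner(18,5) fwd,up of TCP mm [-70.8 -56.4]
origin in tool mm [87.4 -0.3 64.3] tilt deg 12.206548211482316 res [ 0.4 -0.  -0.2 -0.  -0.2 -0.  -0.   0.1]
corner(18,5) fwd,up of TCP mm [-70.8 -55.6]
[231, 232, 230, 232, 231, 229, 230, 231, 231, 228, 229, 229, 220, 182, 135, 108, 103, 104, 105, 116, 159, 211, 229, 232, 233, 233, 233, 232, 233, 233, 232, 230, 232, 228, 211]
[236, 235, 236, 236, 234, 235, 234, 235, 236, 235, 235, 232, 233, 226, 189, 134, 103, 121, 184, 231, 240, 240, 239, 238, 238, 239, 238, 239, 238, 236, 237, 238, 237, 238, 237]
```

```bash
python3 pnp.py 274 366.5 95.5 210.5 429 130.5 245.3;python3 pnp.py 274 366.5 103 213.5 427.5 134.3 242.8
```

```text
origin in tool mm [91.1 -0.3 59.6] tilt deg 5.795884371908207 res [-1.1 -0.2  1.1 -0.1  0.5  0.6  0.4  0.6 -0.7 -0.4 -0.1 -0.4]
corner(18,5) fwd,up of TCP mm [-73.7 -52.8]
origin in tool mm [91.  -0.5 60.5] tilt deg 7.084902585651537 res [-1.1  0.1  0.6  0.1  0.5 -0.1 -0.1 -0.1]
corner(18,5) fwd,up of TCP mm [-73.7 -53.3]
origin in tool mm [87.4 -0.2 64.4] tilt deg 11.792789538757855 res [ 0.5 -0.1 -0.1 -0.  -0.  -0.1 -0.1  0.  -0.6  0.1  0.3  0.1]
corner(18,5) fwd,up of TCP mm [-70.8 -55.9]
origin in tool mm [87.4 -0.3 64.2] tilt deg 11.79492367283237 res [ 0.4 -0.  -0.1 -0.  -0.2 -0.  -0.   0.1]
corner(18,5) fwd,up of TCP mm [-70.8 -55.6]
```

Emit:
{"api": "jog_arm", "payload": {
  "increments": {"dx":[0,0,0,0],"dy":[0,0,0,0],"dz":[0.0015,0.003,0.0045,0.0045],"yaw":[0,0,0,0],"aperture":[0.005,0.005,0.005,0.005]},
  "grip_n": 6
}}

```text
time: 7.1
ee_pos: [0.4858, 0.0162, 0.0681]
eef_rot: [0.049, 0.999, 0.0, 0.001]
ft_force: [-0.3, 0.4, 3.5]
width: 0.0139
grip_force: 6.0
```

Emit:
{"api": "jog_arm", "payload": {
  "increments": {"dx":[0,0,0,0,0],"dy":[0,0,0,0,0],"dz":[0,0,-0.02,-0.04,-0.04],"yaw":[0,0,0,0,0],"aperture":[0.005,0.005,0.005,0.005,0.005]},
  "grip_n": 45
}}

```text
time: 7.6
ee_pos: [0.4863, 0.0163, 0.1093]
eef_rot: [0.049, 0.999, 0.001, 0.002]
ft_force: [-0.2, 0.6, -3.0]
width: 0.0133
grip_force: 45.0
```

```bash
python3 w.py pics/w4.png
python3 - <<'E'
import cv2
h=cv2.imread('pics/w4.png',0)
print(h[225:260,320].tolist())
E
```

```text
[[215, 137], [217, 288], [274, 288], [276, 300], [286, 275], [302, 276], [305, 320], [335, 320], [337, 276], [354, 275], [363, 299], [366, 288], [441, 288], [437, 281], [425, 280], [425, 136], [367, 136], [365, 108], [277, 107], [273, 136]]
cam in tool [[0.0003, -0.9595, -0.2817, 0.0777], [1.0, 0.0006, -0.0011, -0.0002], [0.0012, -0.2817, 0.9595, -0.1396], [0.0, 0.0, 0.0, 1.0]] 375.5922803853111 320.0599933093143 235.26431546068514
[239, 237, 238, 239, 238, 238, 239, 239, 239, 238, 238, 238, 239, 237, 229, 200, 186, 225, 241, 244, 243, 244, 244, 243, 244, 243, 244, 243, 243, 244, 243, 243, 243, 243, 242]
```

```bash
python3 pnp.py 275.5 365.5 107.5 214.5 426 136.5 241.3
```

```text
origin in tool mm [85.1 -0.2 67.4] tilt deg 15.086139548386956 res [-0.1  0.   0.1  0.   0.4 -0.1 -0.  -0.1 -0.7  0.1  0.4  0.1]
corner(18,5) fwd,up of TCP mm [-69.  -57.9]
origin in tool mm [85.1 -0.3 67.1] tilt deg 15.015450322579081 res [-0.3  0.   0.   0.   0.2 -0.1  0.1  0. ]
corner(18,5) fwd,up of TCP mm [-69.  -57.6]
```

```bash
python3 go.py 649.9 0.8 125 84.3
```

```text
d [-0.1651  0.0005 -0.0168] turn 0.0018 t 7.65 p [485.6  16.4 107.9] yaw 84.4 z [ 0.002  0.001 -1.   ] F [-0.4 -0.5 -3.7] w 0.0137 g 45.0
```

Emit:
{"api": "jog_arm", "payload": {
  "increments": {"dx":[0,-0.02,-0.055,-0.09,-0.125,-0.15,-0.165,-0.165,-0.165],"dy":[0,0,0,0,0.0005,0.0005,0.0005,0.0005,0.0005],"dz":[-0.0168,-0.0168,-0.0168,-0.0168,-0.0168,-0.0168,-0.0168,-0.0168,-0.0168],"yaw":[0,0,0.002,0.002,0.002,0.002,0.002,0.002,0.002],"aperture":[0.005,0.005,0.005,0.005,0.005,0.005,0.005,0.005,0.005]},
  "grip_n": 45
}}

```text
time: 8.55
ee_pos: [0.6482, 0.0004, 0.1226]
eef_rot: [0.05, 0.999, -0.0, -0.001]
ft_force: [0.1, 1.1, -2.6]
width: 0.0137
grip_force: 45.0
```

```bash
python3 - <<'E'
from bench import r
import cv2
a=r.camera("scene")["img"][220:440,120:400];b=r.camera("wrist")["img"]
cv2.imwrite("pics/v1.png",cv2.hconcat([cv2.resize(a,(400,314)),cv2.resize(b,(400,314))])[:,:,::-1]);cv2.imwrite("pics/w5.png",b[:,:,::-1])
E
python3 go.py 649.9 0.8 96.3 84.3
```

```text
d [-0.0017  0.0003  0.0273] turn -0.0003 t 8.65 p [648.2   0.7 123.6] yaw 84.28 z [-0.001  0.    -1.   ] F [-0.5  0.9 -1.6] w 0.0138 g 45.0
```

View pics/w5.png

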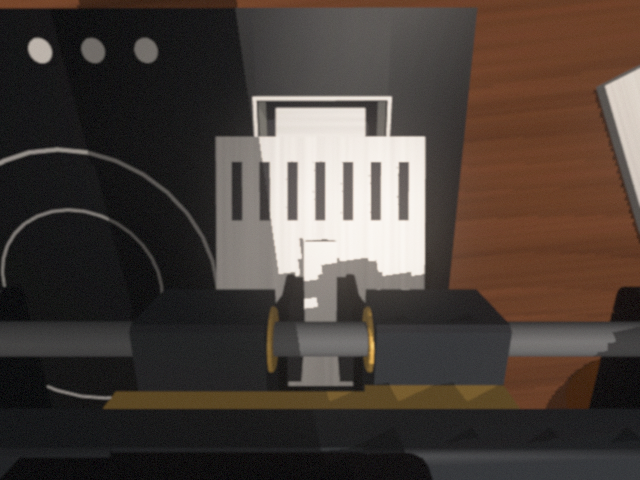

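The wrist view shows the lip (275–366, 107) inside the outline of the opening (254–391, 97), centred on it. I'll check the front edge's position from this view.

```bash
python3 - <<'E'
from bench import r
from h import *
c=r.camera("wrist");g=cv2.cvtColor(c["img"],cv2.COLOR_RGB2GRAY)
print(g[90:112,265].tolist(), g[90:112,380].tolist(), g[115,245:275].tolist(), g[115,370:400].tolist())
w=ray(c,[[255,97],[391,97],[265,99.5],[380,99.5]],.045)*1e3
V=np.array([557.4,10.0]);a=np.radians(-5.7);R=np.array([[np.cos(a),np.sin(a)],[-np.sin(a),np.cos(a)]])
print(np.round(w,1),np.round((w[:,:2]-V)@R.T,1))
E
```

```text
[61, 63, 63, 58, 69, 102, 162, 213, 222, 199, 145, 91, 79, 81, 84, 81, 83, 86, 84, 90, 86, 87] [82, 78, 84, 84, 91, 131, 188, 226, 231, 206, 146, 106, 107, 106, 110, 106, 108, 110, 108, 109, 108, 106] [38, 38, 43, 35, 40, 44, 66, 109, 173, 214, 218, 184, 128, 98, 110, 117, 119, 116, 114, 106, 94, 72, 55, 50, 49, 45, 45, 49, 54, 85] [56, 57, 55, 57, 60, 55, 69, 90, 107, 108, 109, 110, 109, 102, 97, 100, 153, 202, 226, 222, 180, 118, 77, 73, 72, 72, 75, 77, 72, 72]
[[552.6 -26.   45. ]
 [560.   48.   45. ]
 [554.4 -20.7  45. ]
 [560.6  42.   45. ]] [[ -1.2 -36.3]
 [ -1.2  38.1]
 [  0.1 -30.8]
 [  0.1  32.1]]
```

Emit:
{"api": "jog_arm", "payload": {
  "increments": {"dx":[-0.0017,-0.0017,-0.0017,-0.0017,-0.0017],"dy":[0,0,0,0,0],"dz":[0.01,0.019,0.024,0.027,0.027],"yaw":[0,0,0,0,0],"aperture":[0.005,0.005,0.005,0.005,0.005]},
  "grip_n": 45
}}

```text
time: 9.2
ee_pos: [0.6506, 0.0004, 0.0966]
eef_rot: [0.05, 0.999, -0.0, -0.0]
ft_force: [0.2, 0.5, -1.9]
width: 0.0136
grip_force: 45.0
```

Emit:
{"api": "jog_arm", "payload": {
  "increments": {"dx":[0.004,0.009,0.013,0.016,0.016],"dy":[0,0,0,0,0],"dz":[0,0,0,0,0],"yaw":[0,0,0,0,0],"aperture":[0.005,0.005,0.005,0.005,0.005]},
  "grip_n": 45
}}

```text
time: 9.7
ee_pos: [0.6347, 0.0021, 0.0976]
eef_rot: [0.05, 0.999, 0.0, 0.0]
ft_force: [-0.8, -0.6, -2.6]
width: 0.0134
grip_force: 45.0
```

```bash
python3 go.py 631 2.7 96.3 84.3
```

```text
d [0.0037 0.0002 0.0013] turn -0.0002 t 9.7 p [634.7   2.1  97.6] yaw 84.29 z [ 0.  0. -1.] F [-0.8 -0.6 -2.6] w 0.0134 g 45.0
```

Emit:
{"api": "jog_arm", "payload": {
  "increments": {"dx":[0.002,0.004,0.0055,0.0055],"dy":[0,0,0,0],"dz":[0.001,0.001,0.001,0.001],"yaw":[0,0,0,0],"aperture":[0.005,0.005,0.005,0.005]},
  "grip_n": 45
}}

```text
time: 10.1
ee_pos: [0.6294, 0.0026, 0.0963]
eef_rot: [0.05, 0.999, 0.0, -0.0]
ft_force: [-0.2, -0.1, -2.7]
width: 0.0136
grip_force: 45.0
```

Emit:
{"api": "jog_arm", "payload": {
  "increments": {"dx":[0.001,0.002,0.002],"dy":[0,0,0],"dz":[0,0,0],"yaw":[0,0,0],"aperture":[0.005,0.005,0.005]},
  "grip_n": 45
}}

```text
time: 10.4
ee_pos: [0.6279, 0.0027, 0.0966]
eef_rot: [0.05, 0.999, 0.0, 0.0]
ft_force: [1.8, 0.5, -2.4]
width: 0.0136
grip_force: 45.0
```

```bash
python3 w.py pics/w6.png; python3 go.py 627 2.7 96.3 84.3
```

```text
[[217, 137], [218, 288], [274, 288], [277, 299], [286, 275], [302, 276], [305, 319], [335, 320], [337, 276], [354, 275], [363, 299], [367, 288], [423, 287], [424, 136]]
cam in tool [[0.0002, -0.9595, -0.2817, 0.0777], [1.0, 0.0005, -0.0011, -0.0002], [0.0012, -0.2817, 0.9595, -0.1396], [0.0, 0.0, 0.0, 1.0]] 375.5922803853111 320.0599933093143 235.26431546068514
d [ 0.0009 -0.0001  0.0002] turn -0.0004 t 10.45 p [627.9   2.7  96.5] yaw 84.28 z [ 0.001  0.    -1.   ] F [ 1.3 -0.3 -2.6] w 0.0136 g 45.0
```

View pics/w6.png

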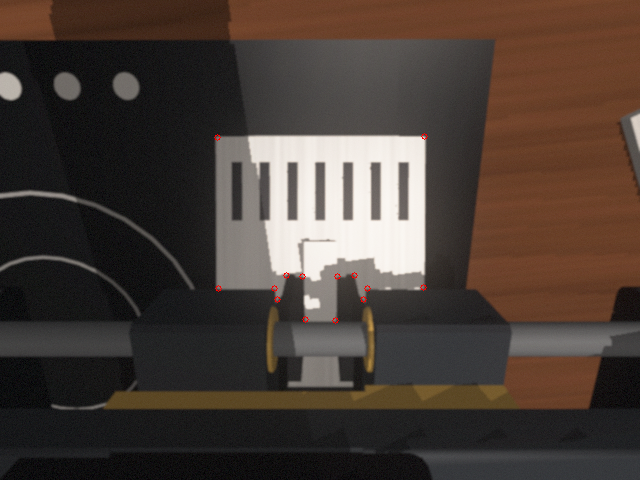

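The lip is now under the front edge: hidden in the wrist view, with light contact at the predicted position. I'll pivot the rear down with a light grip.

Emit:
{"api": "jog_arm", "payload": {
  "increments": {"dx":[-0.001,-0.002,-0.003,-0.004,-0.0048,-0.0048],"dy":[0,0,0,0,0,0],"dz":[0.0025,0.005,0.0075,0.0095,0.012,0.012],"yaw":[0,0,0,0,0,0],"aperture":[0.005,0.005,0.005,0.005,0.005,0.005]},
  "grip_n": 8
}}

```text
time: 11.05
ee_pos: [0.6326, 0.0023, 0.084]
eef_rot: [0.05, 0.999, -0.0, 0.0]
ft_force: [3.5, -0.9, -0.5]
width: 0.0134
grip_force: 8.0
```

```bash
python3 w.py pics/w7.png; python3 - <<'E'
import cv2
print(cv2.imread('pics/w7.png',0)[225:260,320].tolist())
E
```

```text
[[433, 129], [357, 124], [209, 130], [217, 288], [273, 288], [276, 300], [286, 275], [302, 276], [305, 320], [335, 320], [338, 276], [354, 275], [364, 300], [367, 288], [423, 288]]
cam in tool [[0.0003, -0.9595, -0.2817, 0.0777], [1.0, 0.0006, -0.0011, -0.0002], [0.0012, -0.2817, 0.9595, -0.1396], [0.0, 0.0, 0.0, 1.0]] 375.5922803853111 320.0599933093143 235.26431546068514
[233, 233, 234, 233, 234, 233, 232, 232, 233, 232, 232, 231, 223, 189, 140, 115, 112, 113, 110, 109, 119, 162, 215, 233, 236, 235, 234, 234, 234, 234, 235, 234, 233, 233, 232]
```

Emit:
{"api": "jog_arm", "payload": {
  "increments": {"dx":[-0.0015,-0.003,-0.003,-0.003],"dy":[0,0,0,0],"dz":[0.001,0.002,0.002,0.002],"yaw":[0,0,0,0],"aperture":[0.022,0.022,0.022,0.022]},
  "grip_n": 8
}}

```text
time: 11.5
ee_pos: [0.6352, 0.002, 0.0822]
eef_rot: [0.05, 0.999, 0.0, -0.0]
ft_force: [-0.6, 0.1, -0.5]
width: 0.0217
grip_force: 0.0
```

Emit:
{"api": "jog_arm", "payload": {
  "increments": {"dx":[0,0,0],"dy":[0,0,0],"dz":[0.003,0.005,0.006],"yaw":[0,0,0],"aperture":[0.022,0.022,0.022]}
}}

```text
time: 11.8
ee_pos: [0.6353, 0.002, 0.0761]
eef_rot: [0.05, 0.999, 0.0, -0.0]
ft_force: [0.2, -0.3, 0.7]
width: 0.0217
grip_force: 0.2
```

Emit:
{"api": "jog_arm", "payload": {
  "increments": {"dx":[0,0,0],"dy":[0,0,0],"dz":[0.001,0.002,0.003],"yaw":[0,0,0],"aperture":[0.022,0.022,0.022]}
}}

```text
time: 12.1
ee_pos: [0.6352, 0.002, 0.073]
eef_rot: [0.05, 0.999, 0.0, -0.0]
ft_force: [0.3, -0.2, -0.4]
width: 0.0217
grip_force: 0.0
```

Emit:
{"api": "jog_arm", "payload": {
  "increments": {"dx":[0,0,0],"dy":[0,0,0],"dz":[0.001,0.002,0.002],"yaw":[0,0,0],"aperture":[0.022,0.022,0.022]}
}}

```text
time: 12.4
ee_pos: [0.6353, 0.002, 0.0725]
eef_rot: [0.05, 0.999, 0.0, -0.0]
ft_force: [-6.3, 0.6, 13.1]
width: 0.0218
grip_force: 6.4
```

Emit:
{"api": "jog_arm", "payload": {
  "increments": {"dx":[0,0,0],"dy":[0,0,0],"dz":[0.0005,0.001,0.001],"yaw":[0,0,0],"aperture":[0.022,0.022,0.022]}
}}

```text
time: 12.7
ee_pos: [0.6353, 0.002, 0.0725]
eef_rot: [0.05, 0.999, 0.001, -0.0]
ft_force: [-10.5, -0.1, 21.4]
width: 0.022
grip_force: 10.7
```

```bash
python3 - <<'E'
from bench import r
import cv2
a=r.camera("scene")["img"][240:440,150:350];b=r.camera("wrist")["img"]
cv2.imwrite("pics/v2.png",cv2.hconcat([cv2.resize(a,(400,400)),cv2.resize(b,(400,400))])[:,:,::-1])
E
```

```text
(no output)
```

View pics/v2.png

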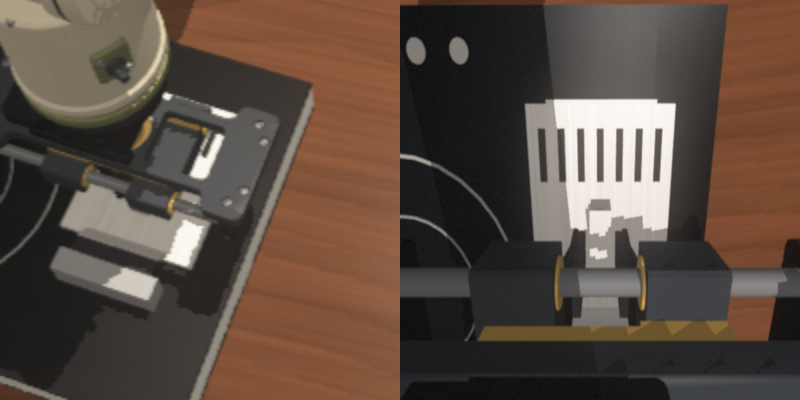

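Emit:
{"api": "jog_arm", "payload": {
  "increments": {"dx":[0,0,0,0,0],"dy":[0,0,0,0,0],"dz":[-0.005,-0.015,-0.04,-0.08,-0.12],"yaw":[0,0,0,0,0],"aperture":[0.03,0.04,0.05,0.05,0.05]}
}}

```text
time: 13.3
ee_pos: [0.635, 0.0019, 0.1916]
eef_rot: [0.05, 0.999, -0.0, -0.0]
ft_force: [1.0, 0.2, 0.4]
width: 0.0479
grip_force: 0.0
```

Emit:
{"api": "jog_arm", "payload": {
  "increments": {"dx":[0.03,0.06,0.09,0.11,0.12,0.12,0.12,0.12],"dy":[0.01,0.04,0.08,0.12,0.16,0.2,0.22,0.22],"dz":[0,0,0,0,0,0,0,0],"yaw":[0,0,0,0,0,0,0,0],"aperture":[0.05,0.05,0.05,0.05,0.05,0.05,0.05,0.05]}
}}

```text
time: 14.1
ee_pos: [0.5374, 0.2361, 0.1903]
eef_rot: [0.048, 0.999, 0.0, -0.0]
ft_force: [-0.1, -0.9, -0.1]
width: 0.0502
grip_force: 0.0
```

```bash
python3 - <<'E'
from bench import r
import cv2
a=r.camera("scene")["img"][260:410,150:330];b=r.camera("top")["img"][40:190,360:460]
cv2.imwrite("pics/v3.png",cv2.hconcat([cv2.resize(a,(440,400)),cv2.resize(b,(300,400))])[:,:,::-1])
E
python3 go.py 600 300 100 90
```

```text
d [-0.0546  0.0742  0.0903] turn -0.1005 t 14.2 p [538.2 231.7 190.3] yaw 84.24 z [ 0.    -0.001 -1.   ] F [ 0.4 -0.2 -0.9] w 0.0501 g 0.0
```

View pics/v3.png

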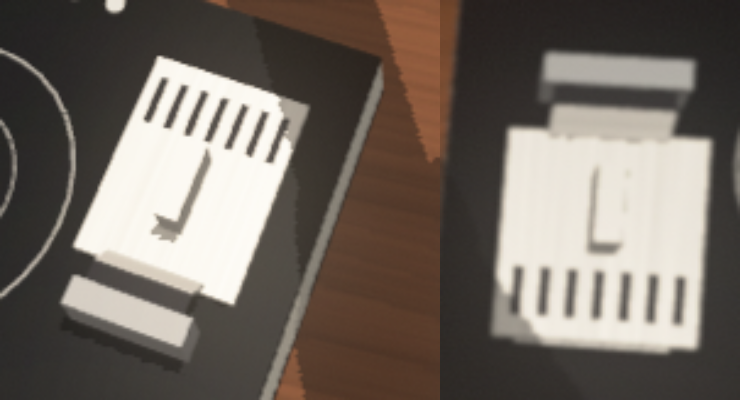

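The cover sits on the vent, and the catch's nose overlaps its rear edge in both views. I'll check that it lies flat by triangulating its corners.

```bash
python3 - <<'E'
from bench import r
from h import *
C={};P={}
for n,roi in (("top",(372,80,450,180)),("scene",(165,275,285,385))):
    c=r.camera(n);C[n]=c;hsv=cv2.cvtColor(c["img"],cv2.COLOR_RGB2HSV)
    m=masked(((hsv[...,2]>120)&(hsv[...,1]<90)).astype(np.uint8)*255,roi)
    m=cv2.morphologyEx(m,cv2.MORPH_CLOSE,np.ones((5,5)))
    k=largest(m);ap=cv2.approxPolyDP(k,2.5,True)[:,0];print(n,ap.tolist());
    W=ray(c,ap,.05)[:,:2]*1e3
    V=np.array([557.4,10.0]);a=np.radians(-5.7);R=np.array([[np.cos(a),np.sin(a)],[-np.sin(a),np.cos(a)]])
    print(np.round((W-V)@R.T,1).tolist())
E
```

```text
top [[383, 88], [378, 164], [407, 170], [445, 170], [449, 92], [438, 91], [436, 81], [397, 80], [395, 88]]
[[119.6, 48.6], [1.5, 47.5], [-4.2, 4.3], [0.2, -51.0], [120.4, -50.2], [120.8, -33.8], [136.4, -29.9], [133.8, 28.5], [120.9, 30.6]]
scene [[214, 281], [180, 352], [245, 374], [275, 299]]
[[0.8, -50.7], [119.5, -49.6], [120.0, 50.0], [-0.2, 48.3]]
```

```bash
python3 -c "
from bench import r
print(r.close_job())"
```

```text
the job is handed in; nothing more can be done
None
```

The vent cover is hooked under the front edge, snapped under the catch and lying flat, checked to within a few millimetres from two cameras. I let go of it, left the grill press untouched, and handed the job in at about 14 s.

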